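# Open the push-and-turn safety bottle at the fastener bench

## Robot

A 6-joint arm with a two-finger parallel gripper is mounted at the origin on the work surface. World frame = base frame: x ahead of the robot, y to its left, z up, the work surface at z = 0. Lengths are in m, angles in rad, forces in N, time in s.
With the tool pointing down it reaches from about 0.35 to 0.975 m from the base axis. Payload 4.9 kg.
Tool frame: the origin (TCP) lies at the very end of the fingers, on their centre line; the grasp point (between the pads) lies 19 mm behind it; x points along the fingers, z is the direction in which the jaws open and shut, and the axes are right-handed (so a half turn about x gives the same grasp; the last joint's range is limited). The gripper opens to 85 mm and grips with 20 to 120 N. Pads are 22 mm wide; open, the fingers measure 114 mm over their backs; the gripper's body (76 mm by 85 mm) begins 54 mm behind the grasp point. The pads swing forward as they close: fully open they stand 13 mm farther back than shut.
Start: joints at [1.206, 0.053, 1.613, -0, 1.476, -0.119], TCP at [0.152, 0.606, 0.231] pointing down, gripper open.
Joint ranges: [-3.01, 3.01], [-1.01, 2.22], [0.06, 2.58], [-1.02, 4.17], [0.09, 2.62], [-3.14, 3.14]. Speed limits (rad/s): [2.57, 2.57, 3.14, 3.14, 3.14, 3.14].

## Interface

Orientations are given as a rotation vector (axis times angle).
In Python, from station import ctrl, imaging gives the robot as it stands. The module is installed in compiled form; this text tells all that it offers.
- The arm moves only by the shell command python3 -m jog 'ROWS' [FORCE]. ROWS is JSON, a list that holds one entry, the list of rows, each a list of 5 numbers: the shift along the tool's x, y, z in m, then the turn about the tool's x in rad, then the closure, from -1 (fully open) to 1 (shut). A call has 1 to 12 rows; each row is the pose to reach, as a shift and turn from the pose measured when the call began, along the tool's axes at that moment; what a row does not reach only later rows make up. A row lasts 1/10 s, in which the tool goes at most 50 mm and 8.59 degrees, less where a joint would pass 70% of its speed; a pose out of reach is approached as far as the arm can. A call with a gripper value outside its range is refused whole. The fingers move at their own pace and stop on an object; FORCE is the grip in N (left out, the last holds). Time passes only in rows, so rows that repeat a pose let the fingers close. It gives the time, the measured TCP pose, the force and the opening at its end, in the units of the state.
- ctrl.get_obs(): the state, without advancing time (a new reading comes with each control period).
- imaging.get_image(name): name is "side" or "top" or "wrist"; returns a dict with "color" (420x560x3 uint8, red, green, blue), "intrinsics" (3x3 intrinsics, pixels), "distortion" ([k1, k2, p1, p2, k3] as OpenCV has them; the pictures are not rectified), "R" (3x3) and "t" (3): a world point X has camera coordinates R X + t. Camera axes: x right, y down, z forward; pixel columns grow to the right and rows downward; lengths in m; the calibration is good to about 2 mm. A picture is of the moment at which its call begins. There is no depth.
- ctrl.finish_job(): hands the job in, once; it reports no verdict.
The state is a dict: "t": time; "q": joint angles; "dq": joint speeds; "effort": joint torques, N m; "tool_pos": TCP position; "tool_rot": TCP orientation; "contact_force": force on the tool from outside, world axes, zero at the start; "wrist_torque": the same for the moment, N m; "opening": finger opening in m.
Only numpy, scipy, OpenCV 4.12 (cv2) and the standard library are available. Lean on these libraries where they do the work, as an engineer would, in place of code of your own. Each camera call takes 0.05 s, during which the arm holds its last target.

## Task

Push the white bottle with the red safety cap fully down into its bench holder, until its blue collar rests on the holder's rim. Then open it: press the cap down, twist it anticlockwise (seen from above) about 65 degrees until it comes free, and lift it straight off. Finish still holding the cap level in the gripper, straight above the bottle and roughly 8 cm clear of its neck, and leave the oil bottle, socket, wrench and jar where they are.

Things in the scene. Friction and masses are not known exactly. Their poses are not given: they have to be found in the camera images.
- holder: dark steel square holder fixed to the bench, base plate 116 x 116 mm and 6 mm thick, square socket 86 mm outside with its rim 50 mm above the bench; origin at bench level under its centre, z up. It may stand anywhere in front of the robot, left or right, turned by up to 0.6 rad either way
- bottle (a joint): how far the white bottle is pushed down into the holder (m): starts at 0, its blue collar 12 mm above the holder's rim; 0.012 is fully home, collar on the rim. It only slides up and down in the tight socket and cannot turn; pushing it takes about 10 to 13 N and it stays where left
- bottle_neck (a point): centre of the top of the neck, 26 mm above the shoulder point, hidden inside the cap at first; 124 mm above the bench when the bottle is fully home; z up, x and y as the holder's. Neck 28 mm across, 41 mm over its bayonet lugs; a small yellow spring disc stands 9 mm out of it under the cap (12 mm when the cap is off)
- cap: red loose cap, twelve-sided, 54 mm across opposite flats (flats face its x axis and every 30 degrees from it), 33 mm tall, 40 g, white bar on top towards its -x side; origin at the centre of its underside (open end of the skirt), z up along its axis. Locked: x axis along that of bottle_neck, origin 19 mm below bottle_neck
- bottle_shoulder (a point): centre of the flat top of the bottle's shoulder, 92 mm above the bottle's underside, z up; 56 mm across here, tapering out to 68 mm across 10 mm lower, where the 70 mm square body begins. The blue collar, 86 mm square and 6 mm thick, has its underside 48 mm below this point
- cap_top (a point): centre of the cap's top, 33 mm above its origin. To free the cap press it 5 to 7 mm (at 7 it stands on the shoulder; spring 6 to 8.5 N) and, keeping it pressed, turn it anticlockwise seen from above: free from 55 degrees, best 65, hard stop at 76. Unpressed it turns under 8 degrees. Freed, it lifts straight up and is clear of the neck 31 mm above its locked height
- oil: green oil bottle with a black cap and a paper label, 66 mm across, 112 mm tall, loose in a second dark holder; origin at the centre of its underside; leave alone
- holder2: second dark steel holder, fixed, base plate 116 mm square, socket 86 mm square, 40 mm high, holding the green oil bottle; origin at bench level under its centre
- socket: loose steel wrench socket, a ring 30 mm across, 32 mm tall, standing between the holders; origin at the centre of its underside; leave alone
- wrench: loose steel wrench, about 180 mm long, lying flat at the robot's left; origin at its middle, x along its handle; leave alone
- jar: loose amber jar with a steel lid, 70 mm across, 85 mm tall, at the robot's far left; origin at the centre of its underside; leave alone
Not all that is in view belongs to the job. There is more than one size of the cap; the one meant has the size given above.

How it is judged:
By the outcome, as a careful person would: the job done as asked, in the order asked, and still so for the second after the job is handed in, while the arm keeps its last pose, push and grip.
It also fails if it takes over 34 s, if anything falls off the work surface, if the arm or the gripper's body presses on something with over 40 N, if the wrist force passes 120 N, or if a joint passes its speed limit or range.

## Working session

There is one attempt and no reset: what is moved stays moved. The work goes in short steps, Python scripts to look and compute and a shell command to move; the robot and the scene stay as the last step left them, time stands still between calls to the robot, and variables do not carry over. Pictures are saved under pics/ and viewed, and the job is handed in when it is done.

```bash
mkdir -p pics; ls; python3 - <<'E'
from station import ctrl, imaging
import cv2, numpy as np
o=ctrl.get_obs()
for k,v in o.items(): print(k,np.round(v,4))
for n in ["side","top","wrist"]:
    d=imaging.get_image(n)
    cv2.imwrite(f"pics/{n}0.png",d["color"][:,:,::-1])
    print(n,np.round(d["intrinsics"],1).tolist(),np.round(d["distortion"],4),np.round(-d["R"].T@d["t"],3),np.round(d["R"],2).tolist())
E
```

```text
pics
t 0.0
q [ 1.206   0.0534  1.6143  0.      1.476  -0.119 ]
dq [ 0.0004  0.0022 -0.0006  0.0011 -0.0011 -0.0008]
effort [ 1.00000e-04 -3.93692e+01 -3.70174e+01 -0.00000e+00  7.00000e-03
  0.00000e+00]
tool_pos [0.1518 0.6056 0.2301]
tool_rot [-1.0274  1.3173  1.0256]
contact_force [-0.14   -0.6515 -0.4684]
wrist_torque [-0.0209  0.101  -0.0331]
opening 0.0855
side [[395.8, 0.0, 277.5], [0.0, 395.8, 209.3], [0.0, 0.0, 1.0]] [-0.0392  0.      0.      0.      0.    ] [ 0.225 -0.575  0.713] [[0.9, -0.43, -0.01], [-0.29, -0.59, -0.75], [0.32, 0.68, -0.66]]
top [[483.8, 0.0, 276.5], [0.0, 483.8, 204.5], [0.0, 0.0, 1.0]] [-0.0555  0.      0.      0.      0.    ] [0.406 0.05  1.441] [[-0.01, -1.0, -0.01], [-1.0, 0.02, -0.08], [0.08, 0.01, -1.0]]
wrist [[369.3, 0.0, 281.9], [0.0, 369.3, 206.6], [0.0, 0.0, 1.0]] [-0.0243  0.      0.      0.      0.    ] [0.082 0.623 0.372] [[0.24, 0.97, -0.0], [0.93, -0.23, 0.28], [0.27, -0.07, -0.96]]
```

View pics/side0.png

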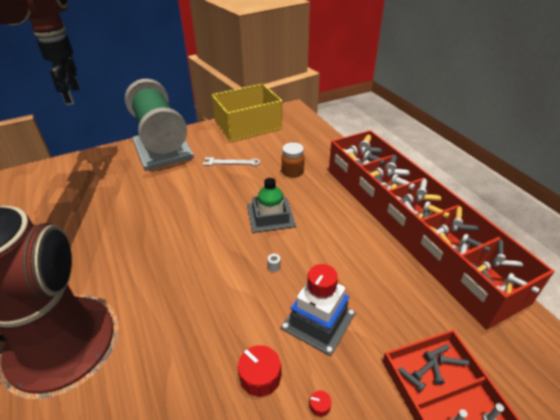

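View pics/top0.png

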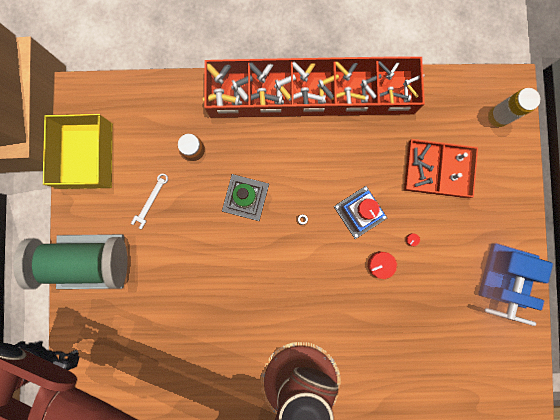

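View pics/wrist0.png

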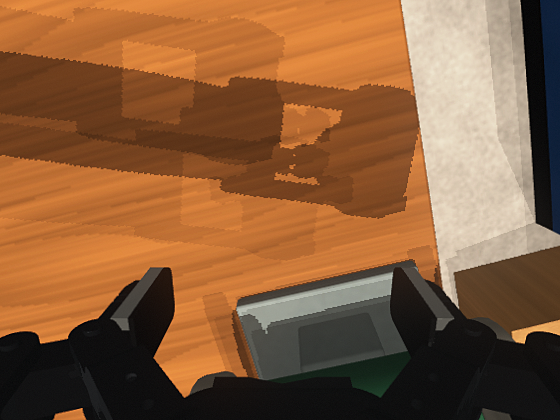

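```bash
cat > h.py <<'E'
from station import ctrl, imaging
import cv2, numpy as np
from scipy.spatial.transform import Rotation as Ro
def ray(d,uv):
    uv=np.array(uv,float).reshape(-1,1,2)
    p=cv2.undistortPoints(uv,d["intrinsics"],d["distortion"]).reshape(-1,2)
    v=np.c_[p,np.ones(len(p))]@d["R"]
    c=-d["R"].T@d["t"]
    return c,v
def plane(d,uv,z):
    c,v=ray(d,uv); return c+v*((z-c[2])/v[:,2])[:,None]
def proj(d,X):
    X=np.array(X,float).reshape(-1,3)
    return cv2.projectPoints(X,cv2.Rodrigues(d["R"])[0],d["t"],d["intrinsics"],d["distortion"])[0].reshape(-1,2)
def tri(d1,u1,d2,u2):
    c1,v1=ray(d1,u1);c2,v2=ray(d2,u2);v1=v1[0];v2=v2[0]
    s=np.linalg.lstsq(np.c_[v1,-v2],c2-c1,rcond=None)[0]
    a=c1+s[0]*v1;b=c2+s[1]*v2
    return (a+b)/2,np.linalg.norm(a-b)
def redmask(d):
    im=d["color"].astype(int)
    return ((im[:,:,0]>120)&(im[:,:,1]<60)&(im[:,:,2]<60)).astype(np.uint8)
def crop(d,x0,y0,x1,y1,f,name):
    c=d["color"][y0:y1,x0:x1,::-1]
    cv2.imwrite("pics/"+name,cv2.resize(c,None,fx=f,fy=f,interpolation=cv2.INTER_CUBIC))
E
python3 - <<'E'
from h import *
t=imaging.get_image("top"); s=imaging.get_image("side")
crop(t,310,165,440,290,5,"tc.png"); crop(s,225,245,375,415,3,"sc.png")
for n,d in (("top",t),("side",s)):
    k,l,st,ce=cv2.connectedComponentsWithStats(redmask(d))
    for i in range(1,k):
        if st[i,4]>60: print(n,st[i],ce[i].round(1))
E
```

```text
side [180   0  17  55 491] [187.8  26.1]
side [ 308    0   76   92 5786] [343.2  40.7]
side [332 137 220 161 781] [449.  228.1]
side [447 232  13  14  77] [453.1 238.2]
side [482 236  19  10  63] [491.7 241. ]
side [308 265  29  24 477] [323. 276.]
side [489 268  15  16  95] [495.7 276.3]
side [ 90 319  19  30 198] [102.5 335.8]
side [385 332 133  88 928] [443.2 373.6]
side [ 238  346   43   42 1262] [259.6 367.3]
side [ 54 363  27  15  97] [ 65.7 372.2]
side [ 22 377  30  13 108] [ 34.6 385.5]
side [309 392  21  21 306] [320.6 402.6]
```

```bash
python3 -c "
import cv2,numpy as np
a=cv2.imread('pics/tc.png');b=cv2.imread('pics/sc.png');print(a.shape,b.shape)"
```

```text
(625, 650, 3) (510, 450, 3)
```

View pics/tc.png

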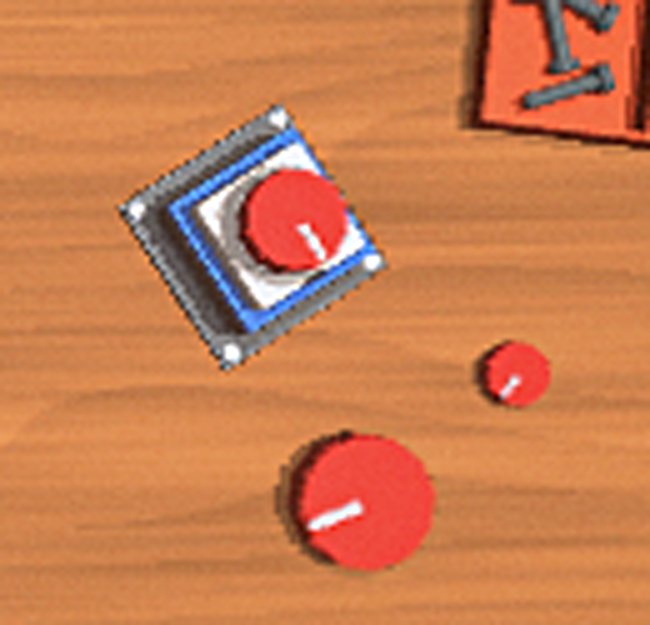

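View pics/sc.png

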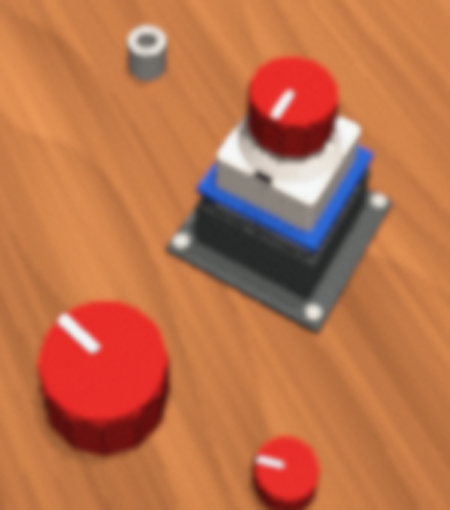

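The crops show three red caps. In the top view they are one on the bottle at (369,209), a big loose one at (383,265) and a small loose one at (413,239). The capped white bottle with the blue collar fits the task, and I check its 54 mm size next, along with the base plate's corner bolts.

```bash
python3 - <<'E'
from h import *
t=imaging.get_image("top"); s=imaging.get_image("side")
b=np.array([[279,118],[137,209],[374,262],[232,353]])/5+[310,165]-0.4
P=plane(t,b,0.008); print(P.round(4), P.mean(0).round(4))
bs=np.array([[180,241],[378,201],[313,312]])/3+[225,245]-.33
Q=plane(s,bs,0.008); print("side bolts",Q.round(4), 'centre est', ((Q[0]+Q[1])/2).round(4))
def top_ellipse(d,thr):
    im=d["color"].astype(int)
    m=((im[:,:,0]>thr)&(im[:,:,1]<110)&(im[:,:,2]<110)&(im[:,:,0]-im[:,:,1]>110)).astype(np.uint8)
    m=cv2.morphologyEx(m,cv2.MORPH_CLOSE,np.ones((5,5)))
    cs,_=cv2.findContours(m,cv2.RETR_EXTERNAL,cv2.CHAIN_APPROX_NONE)
    return [(cv2.fitEllipse(cv2.convexHull(c)),c) for c in cs if cv2.contourArea(c)>80]
E={}
for n,d,z,roi in (("top",t,0.15,(310,165,440,290)),("side",s,.15,(225,245,375,419))):
    for e,c in top_ellipse(d,195):
        u,v=e[0]
        if roi[0]<u<roi[2] and roi[1]<v<roi[3]:
            zz=.15 if (n=="top" and v<225) or (n=="side" and v<320) else .03
            p=plane(d,[e[0]],zz)[0]
            pts=plane(d,c[:,0,:],zz); r=np.linalg.norm(pts-p,axis=1)
            print(n,np.round(e[0],1),np.round(e[1],1),p.round(4),"dia",2*r.mean().round(4))
            if zz>.1: E[n]=(d,[e[0]])
print(tri(*E["top"],*E["side"]))
E
```

```text
[[ 0.5636 -0.2043  0.008 ]
 [ 0.5106 -0.1182  0.008 ]
 [ 0.4769 -0.2583  0.008 ]
 [ 0.4243 -0.1724  0.008 ]] [ 0.4938 -0.1883  0.008 ]
side bolts [[ 0.4255 -0.1698  0.008 ]
 [ 0.5635 -0.2025  0.008 ]
 [ 0.4789 -0.255   0.008 ]] centre est [ 0.4945 -0.1862  0.008 ]
top [383.2 265.1] [26.1 26.6] [ 0.3362 -0.2458  0.03  ] dia 0.0744
top [413.5 239.4] [11.9 12.8] [ 0.4091 -0.3365  0.03  ] dia 0.0338
top [369.1 208.3] [19.3 20.2] [ 0.4938 -0.1873  0.15  ] dia 0.0504
side [320.5 400.1] [20.5 22.3] [ 0.4082 -0.3408  0.03  ] dia 0.0348
side [258.7 364.2] [39.3 42.9] [ 0.3402 -0.2349  0.03  ] dia 0.0754
side [322.8 274.4] [22.7 29.7] [ 0.4944 -0.1875  0.15  ] dia 0.052
(array([ 0.49407308, -0.18746232,  0.15004901]), np.float64(0.0005976023683786935))
```

```bash
cat >> h.py <<'E'
def st(target=None):
    o=ctrl.get_obs(); R=Ro.from_rotvec(o["tool_rot"]).as_matrix()
    print("t",round(float(o["t"]),2),"pos",np.round(o["tool_pos"],4),"F",np.round(o["contact_force"],1),"M",np.round(o["wrist_torque"],2),"open",round(float(o["opening"]),4),"q",np.round(o["q"],2))
    print("toolx",R[:,0].round(3),"jaw yaw deg",np.degrees(np.arctan2(R[1,2],R[0,2])).round(2))
    if target is not None: print("shift tool",(R.T@(np.array(target)-o["tool_pos"])).round(4))
    return o,R
E
python3 - <<'E'
from h import *
st([.494,-.1875,.25])
E
```

```text
t 0.35 pos [0.152  0.6061 0.231 ] F [ 0.2 -0.7  0. ] M [0.01 0.03 0.01] open 0.0852 q [ 1.21  0.05  1.61 -0.    1.48 -0.12]
toolx [-0. -0. -1.] jaw yaw deg 75.92
shift tool [-0.0187 -0.5248 -0.6865]
```

```bash
python3 -m jog '[[[-0.019,-0.525,-0.6865,1.298,-1],[-0.019,-0.525,-0.6865,1.298,-1],[-0.019,-0.525,-0.6865,1.298,-1],[-0.019,-0.525,-0.6865,1.298,-1],[-0.019,-0.525,-0.6865,1.298,-1],[-0.019,-0.525,-0.6865,1.298,-1],[-0.019,-0.525,-0.6865,1.298,-1],[-0.019,-0.525,-0.6865,1.298,-1],[-0.019,-0.525,-0.6865,1.298,-1],[-0.019,-0.525,-0.6865,1.298,-1],[-0.019,-0.525,-0.6865,1.298,-1],[-0.019,-0.525,-0.6865,1.298,-1]]]' 80; python3 - <<'E'
from h import *
st([.494,-.1875,.25])
E
```

```text
t: 1.55
tool_pos: [0.3899, 0.0533, 0.245]
tool_rot: [-0.021, 1.569, 0.021]
contact_force: [0.5, 0.7, 0.2]
opening: 0.085
t 1.55 pos [0.3899 0.0533 0.245 ] F [0.5 0.7 0.2] M [ 0.   -0.05  0.05] open 0.085 q [-0.05 -0.56  2.1  -0.    1.6  -0.08]
toolx [ 0.002 -0.    -1.   ] jaw yaw deg 1.53
shift tool [-0.0048 -0.2435  0.0976]
```

```bash
python3 -m jog '[[[-0.005,-0.2435,0.0975,0,-0.6],[-0.005,-0.2435,0.0975,0,-0.6],[-0.005,-0.2435,0.0975,0,-0.6],[-0.005,-0.2435,0.0975,0,-0.6],[-0.005,-0.2435,0.0975,0,-0.6],[-0.005,-0.2435,0.0975,0,-0.6],[-0.005,-0.2435,0.0975,0,-0.6],[-0.005,-0.2435,0.0975,0,-0.6],[-0.005,-0.2435,0.0975,0,-0.6]]]' 80; python3 - <<'E'
from h import *
st([.494,-.1875,.25])
d=imaging.get_image("wrist"); cv2.imwrite("pics/w1.png",d["color"][:,:,::-1])
d=imaging.get_image("side"); crop(d,230,150,430,350,3,"s1.png")
E
```

```text
t: 2.45
tool_pos: [0.4936, -0.186, 0.2503]
tool_rot: [-0.022, 1.569, 0.022]
contact_force: [-0.2, -0.4, -0.4]
opening: 0.0684
t 2.45 pos [ 0.4936 -0.186   0.2503] F [-0.2 -0.4 -0.4] M [-0.06  0.02 -0.  ] open 0.0684 q [-0.5  -0.19  1.82  0.    1.52 -0.53]
toolx [ 0.002  0.    -1.   ] jaw yaw deg 1.63
shift tool [ 0.0003 -0.0015  0.0004]
```

View pics/w1.png

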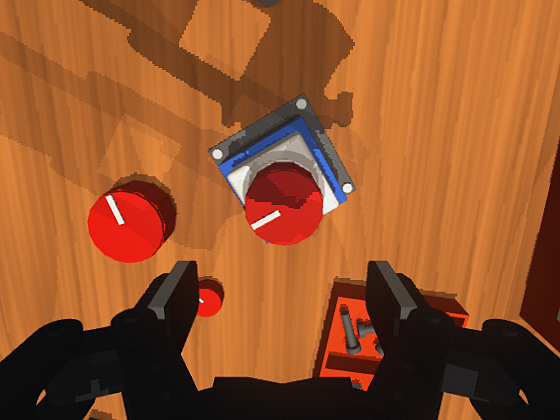

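View pics/s1.png

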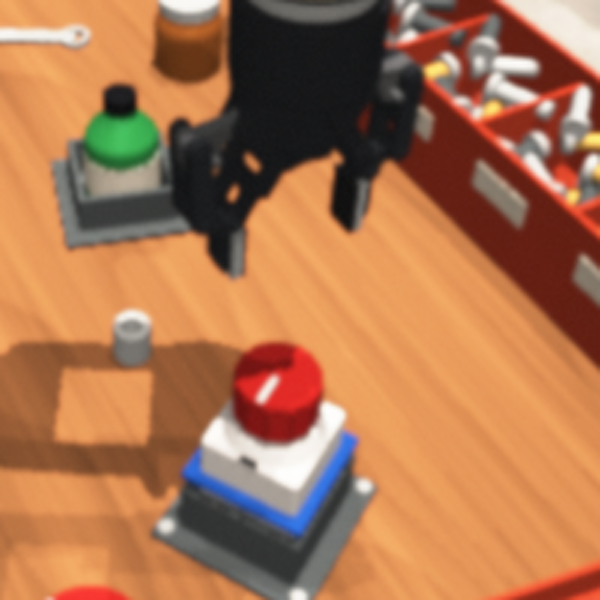

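The wrist view shows the cap centred at about (284,204) with the bar to its lower left, and the fingertips at (197,262) and (367,262). The jaws look aligned and the side view shows the way down is clear.

```bash
python3 - <<'E'
from h import *
o,R=st()
d=imaging.get_image("wrist")
print("cap",plane(d,[[284,204]],.15).round(4))
im=d["color"].astype(int)
m=((im[:,:,0]>90)&(im[:,:,1]<60)&(im[:,:,2]<60)).astype(np.uint8); m[:, :225]=0; m[:,345:]=0; m[262:]=0
c=max(cv2.findContours(m,0,1)[0],key=cv2.contourArea); print(cv2.boundingRect(c),cv2.fitEllipse(c))
for z in (.24,.245,.25,.255,.26,.265):
    p=plane(d,[[197,262],[367,262]],z); print(z,np.linalg.norm(p[0]-p[1]).round(4),p.mean(0).round(4))
E
```

```text
t 2.55 pos [ 0.4937 -0.1861  0.2505] F [0.4 0.9 1.3] M [0.07 0.02 0.02] open 0.0683 q [-0.5  -0.19  1.82  0.    1.52 -0.53]
toolx [ 0.002 -0.    -1.   ] jaw yaw deg 1.64
cap [[ 0.4943 -0.1833  0.15  ]]
(244, 169, 79, 76) ((284.8804626464844, 204.93553161621094), (73.01786804199219, 77.32427978515625), 129.75340270996094)
0.24 0.0763 [ 0.4929 -0.1849  0.24  ]
0.245 0.0738 [ 0.4928 -0.1826  0.245 ]
0.25 0.0712 [ 0.4927 -0.1803  0.25  ]
0.255 0.0687 [ 0.4926 -0.178   0.255 ]
0.26 0.0662 [ 0.4926 -0.1757  0.26  ]
0.265 0.0637 [ 0.4925 -0.1734  0.265 ]
```

```bash
python3 -m jog '[[[0.04,-0.001,0.0004,0,-0.6],[0.08,-0.001,0.0004,0,-0.6],[0.1,-0.001,0.0004,0,-0.6],[0.115,-0.001,0.0004,0,-0.6],[0.1255,-0.001,0.0004,0,-0.6],[0.1325,-0.001,0.0004,0,-0.6],[0.1325,-0.001,0.0004,0,-0.6]]]' 80; python3 - <<'E'
from h import *
st()
d=imaging.get_image("wrist"); cv2.imwrite("pics/w2.png",d["color"][:,:,::-1])
d=imaging.get_image("side"); crop(d,230,180,430,350,4,"s2.png")
E
```

```text
t: 3.3
tool_pos: [0.4945, -0.1872, 0.1179]
tool_rot: [-0.023, 1.569, 0.022]
contact_force: [0.0, -0.8, -0.5]
opening: 0.0684
t 3.3 pos [ 0.4945 -0.1872  0.1179] F [ 0.  -0.8 -0.5] M [-0.03  0.03  0.02] open 0.0684 q [-0.5  -0.08  1.94  0.    1.28 -0.53]
toolx [ 0.002 -0.    -1.   ] jaw yaw deg 1.64
```

View pics/w2.png

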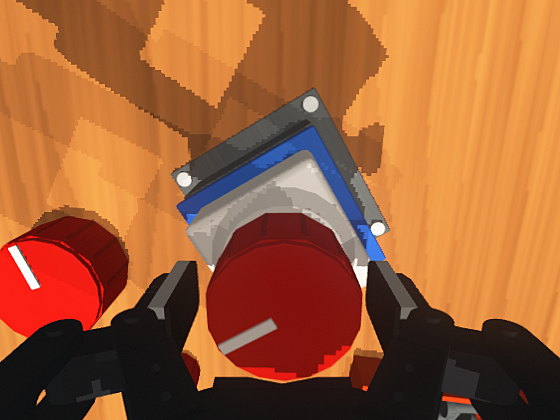

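View pics/s2.png

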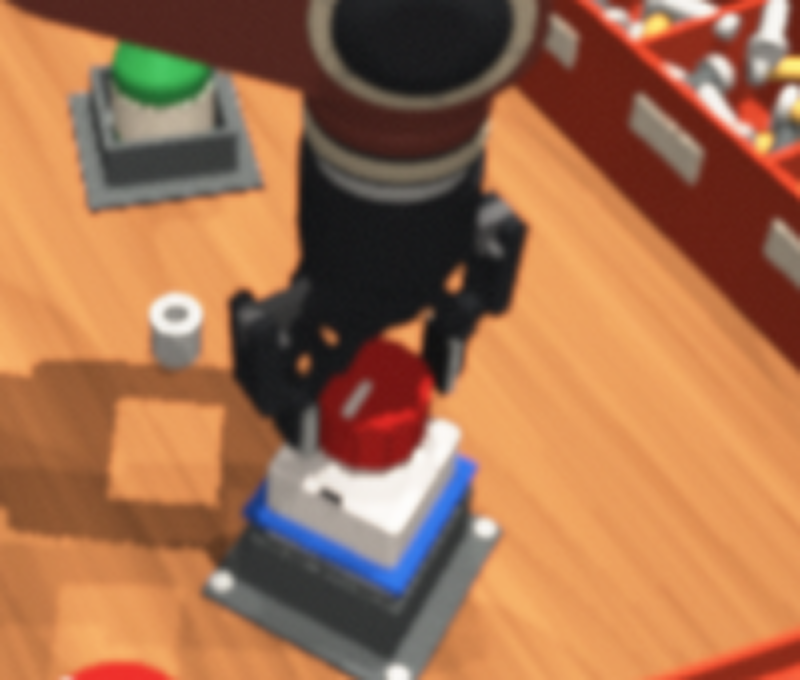

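The cap sits centred between the pads, at columns 207 to 362 between fingers at 197 and 367, and nothing touches. Next I close on it.

```bash
python3 -m jog '[[[0,0,0,0,1],[0,0,0,0,1],[0,0,0,0,1],[0,0,0,0,1],[0,0,0,0,1],[0,0,0,0,1]]]' 80; python3 - <<'E'
from h import *
st()
E
```

```text
t: 4.0
tool_pos: [0.4958, -0.1881, 0.1205]
tool_rot: [-0.024, 1.565, 0.02]
contact_force: [-1.6, 1.5, 5.0]
opening: 0.0529
t 4.0 pos [ 0.4958 -0.1881  0.1205] F [-1.6  1.5  5. ] M [ 0.08  0.26 -0.06] open 0.0529 q [-0.5  -0.08  1.94  0.    1.28 -0.53]
toolx [ 0.006 -0.002 -1.   ] jaw yaw deg 1.63
```

```bash
python3 -m jog '[[[0.004,0,0,0,1],[0.008,0,0,0,1],[0.011,0,0,0,1],[0.013,0,0,0,1],[0.013,0,0,0,1],[0.013,0,0,0,1]]]' 80; python3 - <<'E'
from h import *
st()
E
```

```text
t: 4.6
tool_pos: [0.4962, -0.1883, 0.1092]
tool_rot: [-0.025, 1.565, 0.02]
contact_force: [-4.0, 1.4, 9.4]
opening: 0.0526
t 4.6 pos [ 0.4962 -0.1883  0.1092] F [-4.   1.4  9.4] M [0.27 0.74 0.03] open 0.0526 q [-0.5  -0.07  1.94  0.    1.26 -0.53]
toolx [ 0.006 -0.003 -1.   ] jaw yaw deg 1.64
```

```bash
python3 -m jog '[[[0.003,0,0,0,1],[0.005,0,0,0,1],[0.007,0,0,0,1],[0.009,0,0,0,1],[0.009,0,0,0,1]]]' 80; python3 -m jog '[[[0.002,0,0,0,1],[0.003,0,0,0,1],[0.004,0,0,0,1],[0.004,0,0,0,1]]]' 80;python3 - <<'E'
from h import *
st()
d=imaging.get_image("side"); crop(d,250,220,390,350,5,"s3.png")
E
```

```text
t: 5.1
tool_pos: [0.4963, -0.1884, 0.1019]
tool_rot: [-0.025, 1.565, 0.02]
contact_force: [-5.9, 3.3, 9.7]
opening: 0.0525
t: 5.5
tool_pos: [0.4964, -0.1884, 0.1018]
tool_rot: [-0.025, 1.567, 0.021]
contact_force: [-11.3, 5.5, 21.0]
opening: 0.0524
t 5.5 pos [ 0.4964 -0.1884  0.1018] F [-11.3   5.5  21. ] M [ 0.97  2.2  -0.07] open 0.0524 q [-0.5  -0.06  1.95 -0.    1.25 -0.53]
toolx [ 0.004 -0.002 -1.   ] jaw yaw deg 1.66
```

View pics/s3.png

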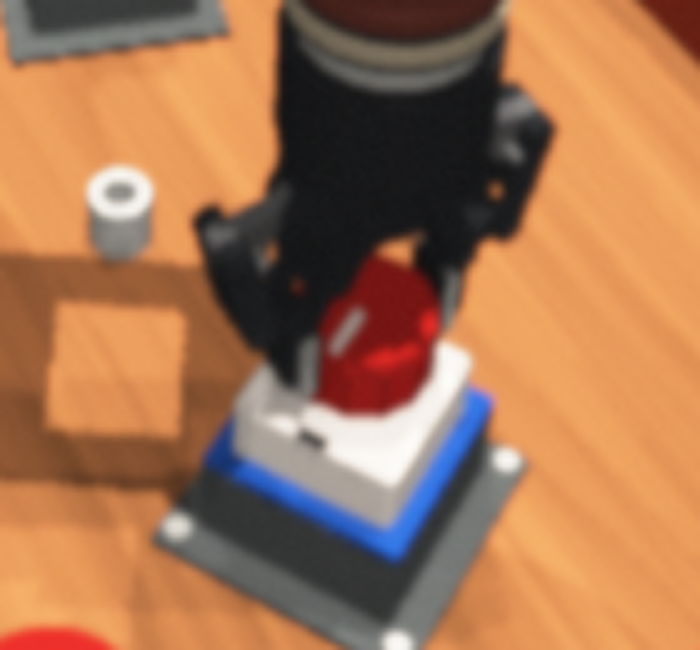

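The side crop shows the blue collar low over the dark socket, with its near corner at about (390,560) in the crop. I check its height against the projected geometry.

```bash
python3 - <<'E'
from h import *
d=imaging.get_image("side")
a=np.radians(31.5)
for z in (.050,.056,.062,.068):
    L=np.array([[-43,-43],[43,-43],[-43,43]])/1000
    R=np.array([[np.cos(a),-np.sin(a)],[np.sin(a),np.cos(a)]])
    xy=L@R.T+[.494,-.1875]
    p=proj(d,np.c_[xy,np.full(3,z)]); print(z,((p-[250,220]+.4)*5).round(0).tolist())
# shoulder corner of the white body: see blue columns extents
im=d["color"].astype(int)
m=((im[:,:,2]>120)&(im[:,:,0]<90)); m[:220]=0;m[350:]=0
ys,xs=np.where(m[:, 250:390]); 
for x in (60,66,72,76,78,80,82,84,90,96): 
    y=ys[xs==x]; print(x+250,y.min() if len(y) else None,y.max() if len(y) else None,end=' | ')
E
```

```text
0.05 [[396.0, 568.0], [494.0, 408.0], [201.0, 465.0]]
0.056 [[397.0, 560.0], [496.0, 399.0], [201.0, 456.0]]
0.062 [[398.0, 551.0], [497.0, 390.0], [201.0, 447.0]]
0.068 [[399.0, 542.0], [499.0, 381.0], [201.0, 438.0]]
310 318 322 | 316 321 325 | 322 324 328 | 326 326 330 | 328 326 331 | 330 323 331 | 332 320 328 | 334 317 324 | 340 307 315 | 346 300 305 |
```

```bash
python3 - <<'E'
from h import *
a=cv2.imread("pics/side0.png")[:,:,::-1].astype(float); d=imaging.get_image("side"); b=d["color"].astype(float)
def edge(im,x,r0,r1):  # subpixel: amount of blueness, lower 50% crossing
    y=np.arange(r0,r1); f=(im[r0:r1,x,2]-im[r0:r1,x,0])
    k=f.argmax(); h=f[k]/2
    lo=[i for i in range(k,len(f)-1) if f[i]>=h>f[i+1]][0]; up=[i for i in range(k,0,-1) if f[i]>=h>f[i-1]][0]
    return y[lo]+(f[lo]-h)/(f[lo]-f[lo+1]), y[up]-(f[up]-h)/(f[up]-f[up-1])
for x in (306,310,314,318,322,334,338,342): 
    print(x,np.round(edge(a,x,285,345),2),np.round(edge(b,x,285,345),2))
st()
E
```

```text
306 [316.57 311.53] [320.34 315.33]
310 [318.61 313.53] [322.41 317.45]
314 [320.55 315.59] [324.47 319.53]
318 [322.53 317.64] [326.57 321.53]
322 [324.64 319.81] [328.73 323.54]
334 [321.39 312.43] [324.47 315.35]
338 [314.81 305.93] [317.81 308.8 ]
342 [308.28 299.5 ] [311.24 302.43]
t 5.65 pos [ 0.4964 -0.1884  0.1018] F [-10.8   5.6  20.5] M [ 0.92  2.16 -0.05] open 0.0525 q [-0.5  -0.06  1.95 -0.    1.25 -0.53]
toolx [ 0.004 -0.002 -1.   ] jaw yaw deg 1.66
```

The collar moved down by about 12 to 13 mm in the picture (3 to 4 px), and the arm stopped hard at 21 N. The bottle is therefore home and the cap is pressed onto the shoulder. I now twist while keeping it pressed.

```bash
python3 -m jog '[[[0.003,0.0004,-0.0006,0,1],[0.003,0.0004,-0.0006,-0.09,1],[0.003,0.0004,-0.0006,-0.18,1],[0.003,0.0004,-0.0006,-0.27,1],[0.003,0.0004,-0.0006,-0.36,1],[0.003,0.0004,-0.0006,-0.36,1]]]' 80;python3 - <<'E'
from h import *
st()
d=imaging.get_image("wrist"); cv2.imwrite("pics/w4.png",d["color"][:,:,::-1])
E
```

```text
t: 6.25
tool_pos: [0.4968, -0.1879, 0.1019]
tool_rot: [-0.309, 1.544, 0.304]
contact_force: [-5.4, 4.0, 15.2]
opening: 0.0527
t 6.25 pos [ 0.4968 -0.1879  0.1019] F [-5.4  4.  15.2] M [0.73 0.94 0.06] open 0.0527 q [-0.5  -0.06  1.95  0.    1.25 -0.89]
toolx [ 0.006 -0.002 -1.   ] jaw yaw deg 22.39
```

View pics/w4.png

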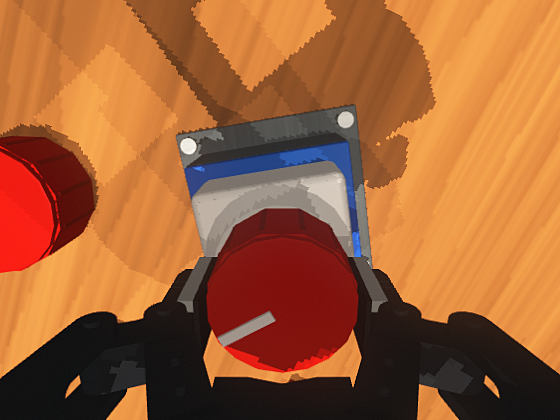

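The bar keeps its place between the pads, at (222,343) to (274,317), so the cap is turning with the gripper, 20.7° so far. About 44° remain.

```bash
python3 -m jog '[[[0.003,0.0003,-0.0006,0,1],[0.003,0.0003,-0.0006,-0.09,1],[0.003,0.0003,-0.0006,-0.18,1],[0.003,0.0003,-0.0006,-0.27,1],[0.003,0.0003,-0.0006,-0.36,1],[0.003,0.0003,-0.0006,-0.45,1],[0.003,0.0003,-0.0006,-0.54,1],[0.003,0.0003,-0.0006,-0.63,1],[0.003,0.0003,-0.0006,-0.71,1],[0.003,0.0003,-0.0006,-0.775,1],[0.003,0.0003,-0.0006,-0.775,1]]]' 80;python3 - <<'E'
from h import *
st()
d=imaging.get_image("wrist"); cv2.imwrite("pics/w5.png",d["color"][:,:,::-1])
E
```

```text
t: 7.4
tool_pos: [0.4972, -0.1877, 0.1018]
tool_rot: [-0.91, 1.369, 0.901]
contact_force: [-3.9, 4.8, 14.5]
opening: 0.0531
t 7.4 pos [ 0.4972 -0.1877  0.1018] F [-3.9  4.8 14.5] M [0.81 0.91 0.01] open 0.0531 q [-0.5  -0.06  1.95  0.    1.24 -1.67]
toolx [ 0.007 -0.002 -1.   ] jaw yaw deg 66.79
```

View pics/w5.png

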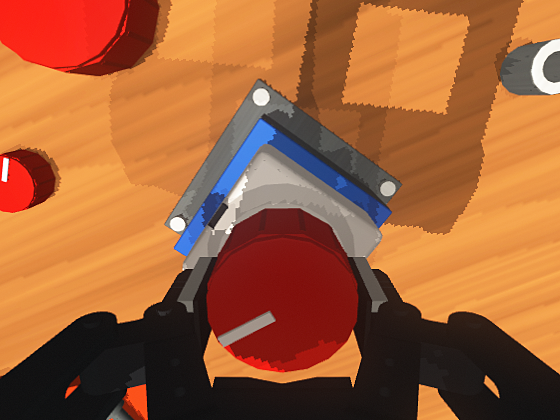

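Turned 65.1° with the cap still following. Next I lift gently and check the force.

```bash
python3 -m jog '[[[-0.003,0,0,0,1],[-0.008,0,0,0,1],[-0.014,0,0,0,1],[-0.02,0,0,0,1],[-0.02,0,0,0,1]]]' 80;python3 - <<'E'
from h import *
st([.4965,-.188,.208])
d=imaging.get_image("side"); crop(d,250,200,390,350,4,"s6.png")
E
```

```text
t: 7.95
tool_pos: [0.497, -0.1877, 0.1223]
tool_rot: [-0.909, 1.369, 0.9]
contact_force: [-1.3, 0.7, 0.8]
opening: 0.0527
t 7.95 pos [ 0.497  -0.1877  0.1223] F [-1.3  0.7  0.8] M [0.12 0.33 0.04] open 0.0527 q [-0.5  -0.08  1.94  0.    1.28 -1.67]
toolx [ 0.007 -0.002 -1.   ] jaw yaw deg 66.75
shift tool [-0.0857 -0.0003 -0.0004]
```

View pics/s6.png

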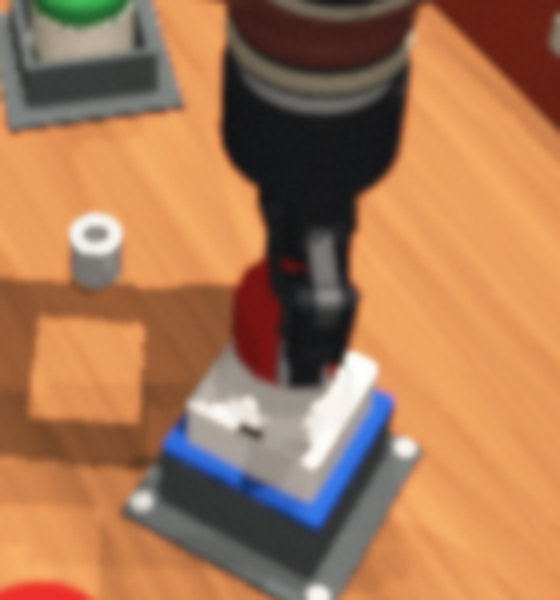

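The lift is free at about 1 N, and the collar is still down with its corner at about (330,331). I continue up.

```bash
python3 -m jog '[[[-0.015,0,0,0,1],[-0.035,0,0,0,1],[-0.055,-0.0003,-0.0004,0,1],[-0.072,-0.0003,-0.0004,0,1],[-0.0855,-0.0003,-0.0004,0,1],[-0.0855,-0.0003,-0.0004,0,1],[-0.0855,-0.0003,-0.0004,0,1]]]' 80;python3 - <<'E'
from h import *
st([.4965,-.188,.208])
d=imaging.get_image("side"); crop(d,230,150,430,350,3,"s7.png")
a=cv2.imread("pics/side0.png")[:,:,::-1].astype(float); b=d["color"].astype(float)
for x in (310,318,338): print(x,(b[305:335,x,2]-b[305:335,x,0]).astype(int))
t=imaging.get_image("top"); cv2.imwrite("pics/t7.png",t["color"][:,:,::-1])
E
```

```text
t: 8.7
tool_pos: [0.4965, -0.188, 0.2075]
tool_rot: [-0.909, 1.369, 0.9]
contact_force: [0.3, 0.9, -1.0]
opening: 0.0524
t 8.7 pos [ 0.4965 -0.188   0.2075] F [ 0.3  0.9 -1. ] M [ 0.01 -0.01  0.01] open 0.0524 q [-0.5  -0.16  1.86  0.    1.44 -1.67]
toolx [ 0.007 -0.002 -1.   ] jaw yaw deg 66.75
shift tool [-0.0005  0.      0.    ]
310 [-15 -10 -11 -13 -15 -15 -16 -17 -16 -15 -11  10  58 114 150 157 138  98
  50  15   4   2   1   1   1   0   1   2   1   2]
318 [-17 -17 -19 -11 -10  -9 -11 -19 -18 -17 -17 -17 -17 -17 -13   5  47 103
 143 153 140 104  55  19   4   2   0   1   1   0]
338 [ -9   3  27  58  94 129 156 170 175 173 163 142 114  79  46  22   7   4
   3   1   1   1   1   0   1   1   0   0   0   1]
```

View pics/s7.png

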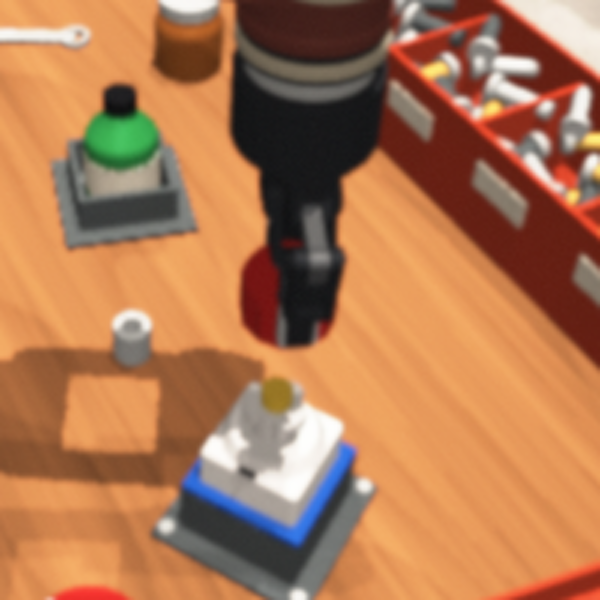

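View pics/t7.png

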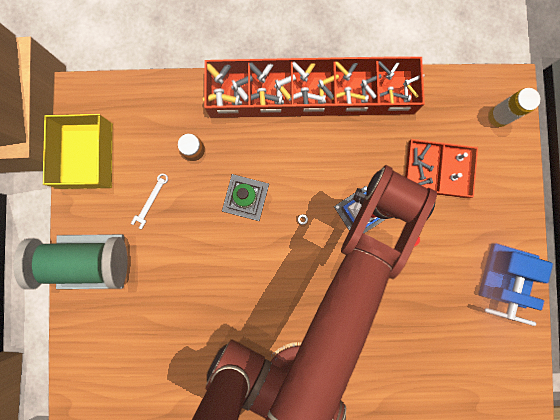

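The cap is off and held at side (326,252). The bare neck and yellow disc show at (322,282), and the collar edge is at row 322.2 against 322.4 when home. In the top view the socket (303,219), oil bottle (244,196), wrench and jar are unmoved. One last check of height and alignment follows.

```bash
python3 - <<'E'
from h import *
d=imaging.get_image("side"); im=d["color"].astype(int)
m=((im[:,:,0]>110)&(im[:,:,1]>80)&(im[:,:,2]<70)&(im[:,:,0]-im[:,:,1]<50)).astype(np.uint8); m[:270]=0;m[295:]=0;m[:,:310]=0;m[:,335:]=0
ys,xs=np.where(m); print("disc px",xs.mean(),ys.mean(),len(xs), plane(d,[[xs.mean(),ys.mean()]],.136).round(4))
for z in (.190,.197,.204,.211):
    th=np.linspace(0,2*np.pi,60); p=proj(d,np.c_[.4955+.0275*np.cos(th),-.188+.0275*np.sin(th),np.full(60,z)])
    print(z,"bottom row",p[:,1].max().round(1),"left col",p[:,0].min().round(1))
r=((im[:,:,0]>60)&(im[:,:,1]<35)&(im[:,:,2]<40)).astype(np.uint8); r[:220]=0;r[275:]=0;r[:,:300]=0;r[:,350:]=0
ys,xs=np.where(r); print("cap red rows",ys.min(),ys.max(),"cols",xs.min(),xs.max())
w=imaging.get_image("wrist"); cv2.imwrite("pics/w8.png",w["color"][:,:,::-1])
st()
E
```

```text
disc px 321.83529411764704 281.11764705882354 85 [[ 0.4914 -0.1909  0.136 ]]
0.19 bottom row 271.7 left col 309.2
0.197 bottom row 269.0 left col 309.3
0.204 bottom row 266.3 left col 309.5
0.211 bottom row 263.5 left col 309.7
cap red rows 231 263 cols 311 339
t 8.9 pos [ 0.4959 -0.1877  0.2061] F [-0.6  0.4 -0.3] M [0.02 0.01 0.02] open 0.0528 q [-0.5  -0.16  1.86  0.    1.44 -1.67]
toolx [ 0.005 -0.001 -1.   ] jaw yaw deg 66.75
```

View pics/w8.png

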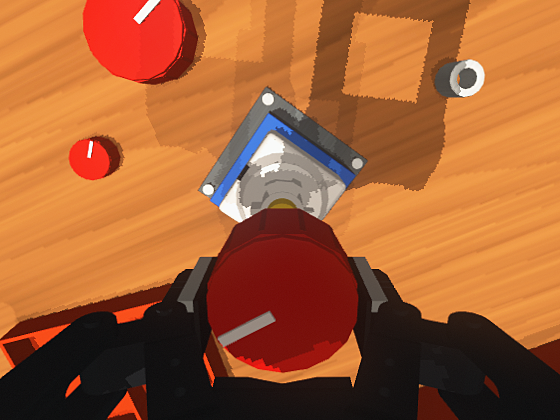

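```bash
python3 -c "
from station import ctrl
print(ctrl.finish_job())"
```

```text
the job is handed in; nothing more can be done
None
```

I pushed the bottle home, then pressed the cap, twisted it 65° anticlockwise and lifted it straight off. The job was handed in at about 8.9 s with the cap still held; the hand-in reported no verdict.

- **Bottle home:** the arm stopped hard at about 21 N, and the collar had dropped 12 to 13 mm in the side picture. The collar edge was still at the same row after the lift.
- **Cap:** the tool turned 65.1° while pressing down with about 15 N, and the white bar stayed put between the pads. The lift met no real resistance. The tool is within 0.4° of vertical.
- **Clearance:** by arm travel the cap is roughly 8 cm above the neck. The side picture put it at about 8 to 8.6 cm.
- **Other items:** the oil bottle, socket, wrench and jar looked unmoved in the last top picture, checked by eye.

**Disagreements:** the cap's centre by camera was about 2 mm in x from where the gripper settled, which is within the calibration. The yellow disc read about 5 mm from the tool axis, but that measurement takes in the disc's near side, so I took it as biased rather than a real offset.

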